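# Gauge the cake pillars into their rail and shut the gate

### The arm

A 7-joint arm with a two-finger parallel gripper is mounted at the origin on the work surface. World frame = base frame: x ahead of the robot, y to its left, z up, the work surface at z = 0. Lengths are in mm, angles in rad, forces in N, time in s.
With the tool pointing down it reaches from about 425 to 1025 mm from the base axis. Payload 9.4 kg.
Tool frame: the origin (TCP) lies midway between the tips of the shut fingers; the grasp point (between the pads) lies 19 mm behind it (ctrl.grasp_offset is the distance from the TCP to the grasp point, in mm); z points along the fingers, y is the line along which they close (so a half turn about z gives the same grasp; the last joint's range is limited). The gripper opens to 85 mm and grips with 20 to 120 N. Pads are 22 mm wide; open, the fingers measure 114 mm over their backs; the gripper's body (76 mm by 85 mm) begins 54 mm behind the grasp point. The pads swing forward as they close: fully open they stand 13 mm farther back than shut.
Start: joints at [-1.314, 0.599, -0.003, 1.599, 0.002, 0.943, -0.08], TCP at [237.54, 684.981, 231.275] pointing down, gripper open.
Joint ranges: [-2.57, 2.57], [-0.35, 1.97], [-1.29, 1.29], [0.11, 2.56], [-1.05, 4.19], [0.11, 1.86], [-2.63, 2.63]. Speed limits (rad/s): [2.22, 2.22, 3.01, 3.01, 3.14, 3.14, 3.14].

### API

Orientations are given as [roll, pitch, yaw] about the fixed x, y, z axes, in that order (R = Rz(yaw) Ry(pitch) Rx(roll)).
In Python, from station import ctrl, hand, sensors, grab_frame, camera_params gives the robot as it stands. Calls block until the motion is done:
- ctrl.movep(position, orientation): joint-space move of the TCP to a pose.
- ctrl.servo_line(position, ori=None, vel=150): straight line of the TCP; ori=None keeps the orientation; vel is the mean speed in mm/s.
- ctrl.set_joints(angles): joint-space move.
- hand.command_gripper(opening): opening from 0.0 (shut) to 1.0 (fully open); the grip force is fixed at half the most; returns when the fingers have stopped.
- ctrl.wait(seconds).
- ctrl.solve_ik(position, orientation): joint angles nearest the present ones, or None.
- sensors.get_obs(): the state.
- grab_frame(name): name is "scene" or "top" or "wrist"; returns (picture, depth): 420x560x3 uint8, red, green, blue; 420x560 float32, mm along the optical axis (not along the pixel's ray), 0 where there is no reading.
- camera_params(name): a dict with "K" (3x3 intrinsics, pixels), "T" (4x4, takes a point from camera to world coordinates). Camera axes: x right, y up, looking along -z (the intrinsics and any distortion apply to the point x, -y, -z); pixel columns grow to the right and rows downward; lengths in mm; the calibration is good to about 2 mm. A picture is of the moment at which its call begins: read the wrist's pose just before it. camera_params takes no time and is no camera call; for the wrist camera it gives the pose at the moment of the call.
A pose or a line that the arm cannot do raises ctrl.Unreachable and nothing moves.
- ctrl.job_done(): hands the job in; it is judged then, once.
The state is a dict: "time": time; "q": joint angles; "joint_velocities": joint speeds; "tau": joint torques, N m; "eef_pos": TCP position; "tcp_rot": TCP orientation; "force": force on the tool from outside, world axes, zero at the start; "wrist_torque": the same for the moment, N m; "gripper_width": opening from 0.0 (shut) to 1.0 (fully open); "finger_force": force on a finger pad.
Only numpy, scipy, OpenCV 4.12 (cv2) and the standard library are available. Lean on these libraries where they do the work, as an engineer would, in place of code of your own. Each camera call takes 0.05 s, during which the arm holds its last target. There are 200 camera calls.

### The job

Sort the three white cake pillars by trying their feet in the blue gauge rail: slide each one whose foot fits, standing upright, along the base plate into the rail until it is inside, and put any pillar whose foot is too big to enter into the red reject tub. Then slide the orange gate fully across the mouth of the rail to shut the good pillars in. Do not knock over or shift any of the jars, bottles, ribbon spool or spatula standing around.

Things in the scene. Friction and masses are not known exactly. Their poses are not given: they have to be found in the camera images.
- pillar_a: cake pillar, white plastic with two gold bands, standing: round foot 12 mm tall under a round stem of 16 mm diameter, 80 mm tall in all, about 80 g. The foot is either 28 mm wide (fits the rail) or 36 mm (too big); the three are otherwise alike: find out by trying it in the rail. Origin: centre of the underside, z up the stem
- pillar_b: cake pillar, white plastic with two gold bands, standing: round foot 12 mm tall under a round stem of 16 mm diameter, 80 mm tall in all, about 80 g. The foot is either 28 mm wide (fits the rail) or 36 mm (too big); the three are otherwise alike: find out by trying it in the rail. Origin: centre of the underside, z up the stem
- pillar_c: cake pillar, white plastic with two gold bands, standing: round foot 12 mm tall under a round stem of 16 mm diameter, 80 mm tall in all, about 80 g. The foot is either 28 mm wide (fits the rail) or 36 mm (too big); the three are otherwise alike: find out by trying it in the rail. Origin: centre of the underside, z up the stem
- rail_throat (a point): mouth of the gauge rail: centre of the lane where its straight part begins, on top of the black base plate (3 mm over the table). x runs level into the lane, y across it, z up. The lane is 32 mm wide at foot level, from x = 0 to a back stop at x = 75 mm: room for two pillars in line. Flared lead-ins start at x = -5 mm. The gate crosses at x = -8 to -15 mm
- rail: blue gauge rail on a black base plate, fixed. Axes as rail_throat, which lies at (0, -30, 3) mm from this origin. Lips 16 mm over the plate (their top 20 mm) overhang the lane from x = 4 mm on, leaving a 22 mm slot for the stem: feet enter only by sliding in from the front. Rails 12 mm thick. The bare plate reaches to x = -65 mm, y -70 to 85 mm: room to set a pillar before the mouth
- gate (a joint): position of the orange gate bar, which slides across the rail's mouth: 0 is fully open, 0.052 m fully shut; it moves towards -y of rail_throat as it shuts. It stays where it is left and needs about 2 N. It starts within 12 mm of open, its tip then at least 26 mm off the lane's centre line
- gate_grip (a point): grip point of the gate's upright orange handle post, 14 x 14 mm, its top 19 mm above this point and 72 mm above the table; axes as rail_throat. The bar (6 mm thick, top 18 mm above the table) runs from the post 69 mm towards the lane. It travels along -y of rail_throat
- reject_tub: red open reject tub fixed to the table, 130 x 130 mm, 40 mm tall, walls 4 mm, floor 4 mm. Origin: centre of its underside, z up
- jar_pink: pink closed jar, 48 mm diameter, 72 mm tall, standing; a bystander. Origin: centre of its underside
- jar_black: black closed jar, 48 mm diameter, 72 mm tall, standing; a bystander. Origin: centre of its underside
- jar_cream: cream closed jar, 48 mm diameter, 72 mm tall, standing; a bystander. Origin: centre of its underside
- drops_blue: blue small colour bottle, 24 mm diameter, 58 mm tall, standing behind the reject tub; a bystander. Origin: centre of its underside
- drops_red: red small colour bottle, 24 mm diameter, 58 mm tall, standing behind the reject tub; a bystander. Origin: centre of its underside
- squeeze: orange squeeze bottle, 50 mm diameter, 150 mm tall, standing beyond the back end of the gauge rail; a bystander. Origin: centre of its underside
- spool: pink ribbon spool lying flat, 68 mm diameter, 22 mm tall; a bystander. Origin: centre of its underside
- spatula: spatula 240 mm long lying across the back of the work area; a bystander. Origin: about its middle, on the underside
There are look-alikes about, which are no part of the job. Of the things that look like the reject_tub, take the one that is nearest to the robot's base at the start.

How it is judged (in metres and radians):
On the way, in this order (a step that is already met when the one before it is completed fails the run):
1. both pillars that fit stand inside the gauge rail (x of pillar_a in the frame of rail_throat between 0.003 and 0.075 m and y of pillar_a in the frame of rail_throat between -0.005 and 0.005 m and z of pillar_a in the frame of rail_throat between -0.004 and 0.006 m and angle between each of pillar_a, pillar_c's own z axis and vertical below 0.15 rad and x of pillar_c in the frame of rail_throat between 0.003 and 0.075 m and y of pillar_c in the frame of rail_throat between -0.005 and 0.005 m and z of pillar_c in the frame of rail_throat between -0.004 and 0.006 m), for 0.2 s.
2. the gate is shut across the rail's mouth behind them (all of step 1 and value of joint gate above 0.046 m), for 0.2 s.
At the end, for the whole second after the job is handed in: Pillars that fit stand upright (0.15 rad) in the lane, centres 3 mm or more past the start of the straight rails, within 5 mm of its middle, on the plate; the misfit lies or stands in the tub, its foot below 35 mm; gate at 46 mm or more; pillars at rest (all of step 2 and x of pillar_b in the frame of reject_tub between -0.064 and 0.064 m and y of pillar_b in the frame of reject_tub between -0.064 and 0.064 m and z of pillar_b in the frame of reject_tub below 0.035 m and linear speed of each of pillar_a, pillar_b, pillar_c below 0.03 m/s); the robot touches nothing.
It fails at once if a bystander is shifted by more than 25 mm or knocked over (distance of any of jar_pink, jar_black, jar_cream, drops_blue, drops_red, squeeze, spool, spatula from where it was at the start of the episode above 0.025 m or angle between any of jar_pink, jar_black, jar_cream, drops_blue, drops_red, squeeze, spool, spatula's own z axis and vertical above 0.5 rad).
It also fails if it takes over 72 s, if anything falls off the work surface, if the arm or the gripper's body presses on something with over 40 N, if the wrist force passes 120 N, or if a joint passes its speed limit or range.

## Working session

There is one attempt and no reset: what is moved stays moved. The work goes in short steps, each a Python script; the robot and the scene stay as the last script left them, time stands still between calls to the robot, and variables do not carry over. Pictures are saved under pics/ and viewed, at most 10 in all, crops included, and the job is handed in when it is done.

```bash
ls; mkdir -p pics; python3 - <<'E'
from station import *
import cv2,numpy as np
for n in ("top","scene"):
    im,d=grab_frame(n); cv2.imwrite(f"pics/{n}0.png",im[:,:,::-1]); np.savez(f"{n}0.npz",im=im,d=d,**camera_params(n))
    p=camera_params(n); print(n,p)
print(sensors.get_obs())
E
```

```text
pics
top {'K': array([[451.04267157,   0.        , 281.26824949],
       [  0.        , 451.04267157, 212.68218612],
       [  0.        ,   0.        ,   1.        ]]), 'T': array([[ 2.78949317e-02,  9.91586864e-01, -1.26401597e-01,
         4.19615982e+02],
       [-9.99382138e-01,  2.49597850e-02, -2.47457437e-02,
        -9.69655700e+01],
       [-2.13825977e-02,  1.27013780e-01,  9.91670451e-01,
         1.31618244e+03],
       [ 0.00000000e+00,  0.00000000e+00,  0.00000000e+00,
         1.00000000e+00]])}
scene {'K': array([[527.61203125,   0.        , 275.19729587],
       [  0.        , 527.61203125, 200.82342966],
       [  0.        ,   0.        ,   1.        ]]), 'T': array([[-5.00899651e-01, -5.77239982e-01,  6.44898087e-01,
         1.43777150e+03],
       [ 8.65501058e-01, -3.36419375e-01,  3.71119823e-01,
         3.91223314e+02],
       [ 2.73101122e-03,  7.44053766e-01,  6.68114163e-01,
         9.32444307e+02],
       [ 0.00000000e+00,  0.00000000e+00,  0.00000000e+00,
         1.00000000e+00]])}
{'time': 0.1, 'q': array([-1.31368739,  0.60007731, -0.00252327,  1.60006087,  0.00181701,
        0.94290548, -0.07981509]), 'joint_velocities': array([-0.00102051, -0.00170929,  0.00026976, -0.0017022 ,  0.00092712,
        0.00150919, -0.00192635]), 'tau': array([ 4.07600775e-03, -7.77989745e+01,  1.56960804e+00, -2.58625978e+01,
        1.26489066e-02,  5.55341292e-03,  2.75692139e-05]), 'eef_pos': array([237.42985337, 684.56455292, 230.47643325]), 'tcp_rot': array([-3.14015199e+00,  1.59371022e-04,  2.80782066e+00]), 'force': array([-0.42705041,  0.3611744 ,  0.14282546]), 'wrist_torque': array([ 0.00213755, -0.03181052,  0.02493569]), 'finger_force': 0.0, 'gripper_width': 0.9943721238298788}
```

View pics/top0.png

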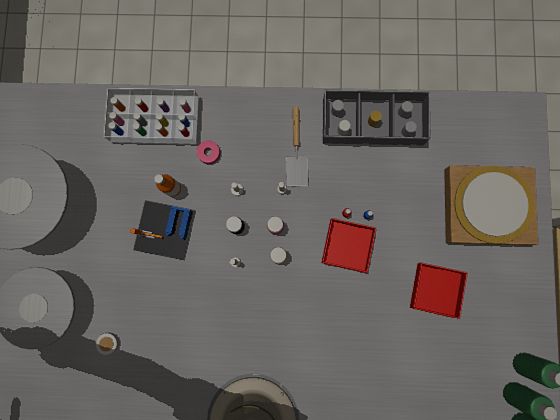

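View pics/scene0.png

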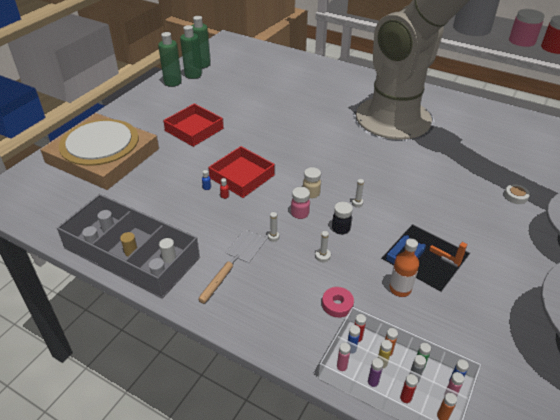

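The top view shows the pillars near (237,188), (282,187) and (235,262). The rail is at (165,230) with its mouth facing down the image, towards the robot, and the gate handle at (133,231). The tubs are at (349,246) and (438,291); the first is nearer the base and has the drop bottles behind it.

```bash
cat > h.py <<'E'
import numpy as np,cv2
def cloud(d,K,T):
    v,u=np.indices(d.shape); 
    P=np.stack([(u-K[0,2])/K[0,0]*d,-(v-K[1,2])/K[1,1]*d,-d],-1)
    return P@T[:3,:3].T+T[:3,3]
def ray(uv,K,T,z):   # pixel(s) -> world point(s) on plane z
    uv=np.atleast_2d(uv).astype(float)
    D=np.c_[(uv[:,0]-K[0,2])/K[0,0],-(uv[:,1]-K[1,2])/K[1,1],-np.ones(len(uv))]@T[:3,:3].T
    return T[:3,3]+D*((z-T[2,3])/D[:,2])[:,None]
def proj(P,K,T):
    p=(np.atleast_2d(P)-T[:3,3])@T[:3,:3]
    return np.c_[K[0,0]*p[:,0]/-p[:,2]+K[0,2],K[1,1]*-p[:,1]/-p[:,2]+K[1,2]]
def hsv(im): return cv2.cvtColor(im,cv2.COLOR_RGB2HSV)
E
python3 - <<'E'
from h import *
A={n:np.load(n+"0.npz") for n in("top","scene")}
for n,a in A.items():
    C=cloud(a["d"],a["K"],a["T"]); X=C[...,0];Y=C[...,1];Z=C[...,2]
    print(n,"table z",np.median(Z[(a["d"]>0)&(abs(X-500)<100)&(abs(Y)<50)]))
    roi=(a["d"]>0)&(X>250)&(X<800)&(Y>-330)&(Y<400)
    m=(roi&(Z>9)).astype(np.uint8)
    k,l,s,c=cv2.connectedComponentsWithStats(m,connectivity=8)
    for i in range(1,k):
        if s[i,4]<12: continue
        q=l==i; t=q&(Z>Z[q].max()-8)
        print(s[i,:4],"n",s[i,4],"zmax %.0f"%Z[q].max(),"rgb",np.median(a["im"][q],0).astype(int),"c",[np.round((P[q].max()+P[q].min())/2) for P in(X,Y)],"ext",[np.round(np.ptp(P[q])) for P in(X,Y)],"topc",[np.round(P[t].mean()) for P in(X,Y)])
    H=hsv(a["im"])
    for nm,lo,hi,z in(("blue",105,130,23),("orange",3,15,72),("red",0,3,40)):
        b=((H[...,0]>=lo)&(H[...,0]<=hi)&(H[...,1]>130)&(H[...,2]>60)&roi).astype(np.uint8)
        k,l,s,c=cv2.connectedComponentsWithStats(b)
        for i in range(1,k):
            if s[i,4]<15: continue
            q=l==i; r=cv2.minAreaRect(np.c_[X[q],Y[q]].astype(np.float32)); print(nm,s[i],"z90 %.0f"%np.percentile(Z[q],90),np.round(np.r_[r[0],r[1],r[2]],1))
E
python3 - <<'E'
import cv2
a=cv2.imread('pics/top0.png')[190:270,110:300]; b=cv2.imread('pics/scene0.png')[150:320,250:480]
a=cv2.resize(a,(760,320),interpolation=cv2.INTER_CUBIC);cv2.imwrite('pics/crop1.png',a)
E
```

```text
top table z 0.03161799287704525
[124 135  72   9] n 372 zmax 61 rgb [105 105 105] c [np.float64(794.0), np.float64(299.0)] ext [np.float64(11.0), np.float64(201.0)] topc [np.float64(792.0), np.float64(287.0)]
[197 140  23  23] n 372 zmax 29 rgb [163  77  99] c [np.float64(762.0), np.float64(158.0)] ext [np.float64(67.0), np.float64(67.0)] topc [np.float64(762.0), np.float64(158.0)]
[294 141   6  14] n 36 zmax 24 rgb [114 101  71] c [np.float64(781.0), np.float64(-104.0)] ext [np.float64(36.0), np.float64(15.0)] topc [np.float64(793.0), np.float64(-103.0)]
[155 174  26  22] n 414 zmax 155 rgb [71 48 16] c [np.float64(652.0), np.float64(259.0)] ext [np.float64(50.0), np.float64(49.0)] topc [np.float64(652.0), np.float64(260.0)]
[231 182  12  13] n 113 zmax 85 rgb [132 125 115] c [np.float64(654.0), np.float64(69.0)] ext [np.float64(34.0), np.float64(33.0)] topc [np.float64(653.0), np.float64(68.0)]
[278 182   9  12] n 77 zmax 83 rgb [116 114 103] c [np.float64(656.0), np.float64(-64.0)] ext [np.float64(24.0), np.float64(24.0)] topc [np.float64(657.0), np.float64(-64.0)]
[166 206  25  3
[... 3635 characters left out ...]
[np.float64(794.0), np.float64(-101.0)]
[322 286 127  79] n 1826 zmax 60 rgb [129 123 126] c [np.float64(763.0), np.float64(263.0)] ext [np.float64(74.0), np.float64(275.0)] topc [np.float64(792.0), np.float64(301.0)]
blue [202 177   8  13  85] z90 38 [ 592.4 -310.5   14.6   20.7   28.3]
blue [387 235  22  28 228] z90 26 [542.9 213.7  27.6 105.7  84.4]
blue [415 243  11  15  91] z90 26 [534.5 262.8  15.4  48.6  88.2]
orange [429 242  38  25 300] z90 64 [509.3 319.7  45.3  78.2   5.6]
orange [394 250  25  27 476] z90 117 [631.2 274.2  46.4 101.3  63.6]
orange [390 286  21  11  77] z90 17 [670.3 263.9  15.5  43.8   8.6]
red [ 209  147   65   51 1943] z90 38 [ 513.8 -261.3  135.8  172.6   79.5]
```

View pics/crop1.png

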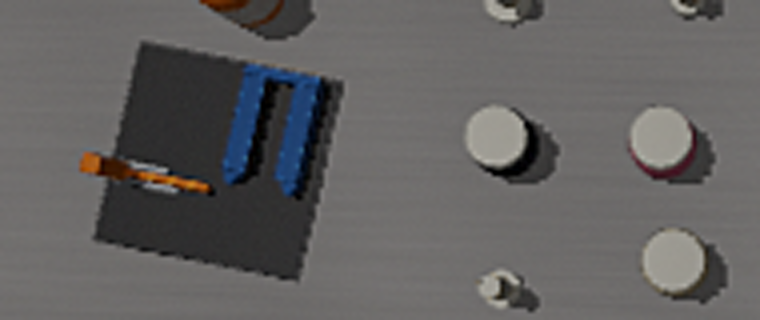

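The top crop confirms the mouth faces the robot, the rail yaw is about -10°, and the gate is open. The depth footprints suggest the pillar at (654,69) has the 36 mm foot. I'll move in and look with the wrist camera.

```bash
cat >> h.py <<'E'
def rot(yaw): return [np.pi,0,yaw]
def wr(wf,station):
    p=station.camera_params("wrist"); im,d=station.grab_frame("wrist"); 
    cv2.imwrite(f"pics/{wf}.png",im[:,:,::-1]); np.savez(wf+".npz",im=im,d=d,**p); return im,d,p
E
python3 - <<'E'
from h import *
import station
from station import *
yaw=np.deg2rad(169.9)
ctrl.movep([470,245,270],rot(yaw))
o=sensors.get_obs(); print(o['time'],o['q'],o['eef_pos'],o['tcp_rot'])
im,d,p=wr("w1",station); T=p['T']; print(T[:3,3]-o['eef_pos'],T[:3,:3])
for y in(yaw,yaw-np.pi):
  for P in([441,65,100],[657,-64,100],[654,69,100],[500,-258,100],[520,340,100]): print(np.round(ctrl.solve_ik(P,rot(y)),2))
E
```

```text
1.9167 [-0.61466784  0.31957805  0.03313484  2.00135944 -0.01471555  0.82062653
  0.82283046] [469.85386302 246.18369802 269.94071524] [ 3.14116389e+00 -6.66559881e-05  2.96680604e+00]
[-76.58686019  14.79780428 142.79587736] [[ 1.74686105e-01 -9.38181128e-01 -2.98832620e-01]
 [ 9.84624172e-01  1.66427082e-01  5.30779211e-02]
 [-6.28629434e-05 -3.03509797e-01  9.52828316e-01]]
[-0.29  0.51  0.02  2.34 -0.04  0.29  1.16]
[-0.05  0.68  0.1   1.86 -0.11  0.61  1.51]
[-0.24  0.67  0.08  1.87 -0.09  0.61  1.29]
[ 0.3   0.59  0.11  2.09 -0.13  0.47  1.9 ]
[-0.68  0.64  0.02  1.95 -0.02  0.55  0.74]
[-0.79  0.65  0.78  2.37 -1.04  0.52 -0.89]
[-0.55  0.93  1.02  1.89 -1.01  0.94 -0.79]
[-0.72  0.88  0.92  1.9  -0.93  0.87 -1.05]
[-0.19  0.8   0.93  2.12 -1.    0.75 -0.34]
[-1.22  0.85  0.92  1.98 -0.95  0.82 -1.48]
```

View pics/w1.png

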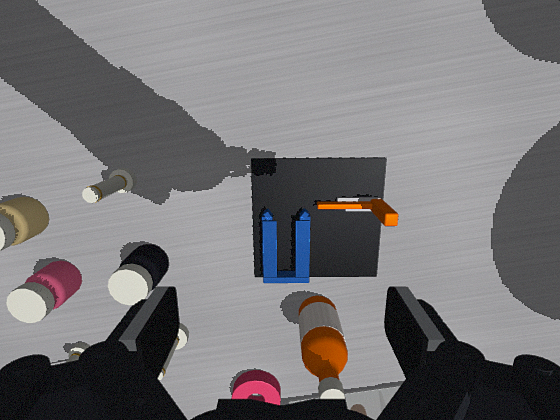

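The wrist view shows the plate corners at (251,158)–(385,277), the rails at columns 263–309 with tips near row 210, and the gate bar tip at (318,206). The gate post is at (390,215) and the nearest pillar's top is at (92,194).

```bash
cat >> h.py <<'E'
def railfit(im,K,T,verbose=1):
    H=hsv(im); b=((H[...,0]>=100)&(H[...,0]<=130)&(H[...,1]>120)&(H[...,2]>50)).astype(np.uint8)
    k,l,s,c=cv2.connectedComponentsWithStats(b); i=1+np.argmax(s[1:,4])
    v,u=np.nonzero(l==i); W=ray(np.c_[u,v],K,T,23)[:,:2]
    r=cv2.minAreaRect(W.astype(np.float32)); 
    yaw=np.deg2rad(-10)
    for _ in range(4):   # refine yaw from slot edges
        c_,s_=np.cos(yaw),np.sin(yaw); X=W@[c_,s_]; Y=W@[-s_,c_]
        ym=(np.percentile(Y,1)+np.percentile(Y,99))/2; x0=X.min(); L=[]
        for x in np.arange(x0+20,x0+70,2.5):
            q=abs(X-x)<1.5; lo=Y[q&(Y<ym)]; hi=Y[q&(Y>ym)]
            if len(lo) and len(hi): L.append([x,lo.min(),lo.max(),hi.min(),hi.max()])
        L=np.array(L); f=[np.polyfit(L[:,0],L[:,j],1) for j in(1,2,3,4)]
        yaw+=np.mean([np.arctan(f[1][0]),np.arctan(f[2][0])])
    c_,s_=np.cos(yaw),np.sin(yaw); X=W@[c_,s_]; Y=W@[-s_,c_]
    if verbose: print("rect",np.round(np.r_[r[0],r[1],r[2]],1),"edges",np.round(np.median(L[:,1:],0),1),"Xmin/max",X.min(),X.max())
    return yaw,np.median(L[:,1:],0),X.min(),X.max()
def disc(im,d,K,T,guess,z=80,rad=25):
    """centre of a white pillar top near guess (xy)"""
    C=cloud(d,K,T); m=(d>0)&(abs(C[...,2]-z)<9)&(np.hypot(C[...,0]-guess[0],C[...,1]-guess[1])<rad)
    v,u=np.nonzero(m); W=ray(np.c_[u,v],K,T,z)[:,:2]
    (c,r)=cv2.minEnclosingCircle(W.astype(np.float32)); return W.mean(0),np.array(c),r,len(u)
E
python3 - <<'E'
from h import *
import station
from station import *
a=np.load("w1.npz"); K,T,im=a["K"],a["T"],a["im"]
yaw,e,x0,x1=railfit(im,K,T); print(np.rad2deg(yaw))
# plate: dark region corners at z=3
C=cloud(a["d"],K,T); H=hsv(im); 
m=((H[...,2]<62)).astype(np.uint8); m[300:]=0; m[:150]=0; m[:,:248]=0
v,u=np.nonzero(m); r=cv2.minAreaRect(ray(np.c_[u,v],K,T,3)[:,:2].astype(np.float32)); print("plate",r)
o=((H[...,0]>=3)&(H[...,0]<=18)&(H[...,1]>150)).astype(np.uint8); o[250:]=0
q=(o>0)&(C[...,2]>62)&(C[...,2]<80); print("post top",C[q].mean(0),q.sum()); q=(o>0)&(C[...,2]<30)&(C[...,2]>10); 
c,s=np.cos(yaw),np.sin(yaw); print("bar y range in rail dir",(C[q]@[-s,c,0]).min(),"x",(C[q]@[c,s,0]).min(),(C[q]@[c,s,0]).max())
ctrl.movep([440,95,270],rot(yaw+np.pi))
o=sensors.get_obs(); print(o['time'],o['eef_pos'])
im,d,p=wr("w2",station); C=cloud(d,p['K'],p['T'])
for g in([441,65],[657,-64],[654,69]):
    print(disc(im,d,p['K'],p['T'],g))
    m=(np.hypot(C[...,0]-g[0],C[...,1]-g[1])<30)&(C[...,2]>9)&(C[...,2]<20)
    if m.sum(): W=C[m]; print("foot ext",np.ptp(W[:,0]),np.ptp(W[:,1]),(W.max(0)+W.min(0))/2)
E
```

```text
rect [546.3 238.9  56.2  93.   80.2] edges [301.2 317.7 339.9 356.3] Xmin/max 450.86497820070633 543.8385414614687
-9.858263421533149
plate ((558.55859375, 365.49639892578125), (333.9920654296875, 182.48304748535156), 80.03219604492188)
post top [516.31970035 348.79699695  69.02566802] 214
bar y range in rail dir 365.54441720807716 x 442.9062576774219 455.5848670020325
2.625 [440.2690867   95.31151464 270.20617422]
(array([438.26308273,  67.5344157 ]), array([438.28829956,  67.47619629]), 8.650712013244629, 240)
foot ext 27.04137815910599 26.96224792087647 [438.94431557  67.01848372  14.52987527]
(array([653.0137972 , -59.54619387]), array([653.35217285, -59.11691284]), 12.11194896697998, 197)
foot ext 26.782043464868593 27.297305215770393 [656.20573731 -61.19865133  14.51814242]
(array([648.56486149,  70.973355  ]), array([648.79888916,  70.20145416]), 11.067241668701172, 197)
foot ext 33.99064293964307 35.10994807762319 [650.24625405  70.93085974  14.4056397 ]
```

View pics/w2.png

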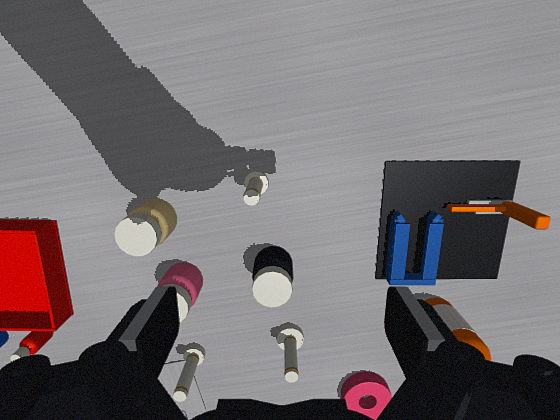

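The wrist view shows the first pillar's foot at (257,184), the black jar at (272,280), and the far pillars at (291,340) and (193,355). Foot widths come out at 27, 27 and 35 mm, so the pillar at (650,71) is probably the misfit. The slot measures 22.2 mm, which matches the spec. I'll grasp the first pillar and try it in the rail.

```bash
cat >> h.py <<'E'
YAW=np.deg2rad(-9.86); cY,sY=np.cos(YAW),np.sin(YAW); OR=rot(YAW+np.pi)
THR=np.array([505.9,245.8]); EX=np.array([cY,sY]); EY=np.array([-sY,cY])
def R(x,y,z): return list(THR+x*EX+y*EY)+[z]
def say(t,s):
    o=s.get_obs(); e=o['eef_pos']; d=e[:2]-THR; f=o['force']
    print(t,"t%.1f"%o['time'],"rail x%.1f y%.1f z%.1f"%(d@EX,d@EY,e[2]),"F rail %.1f %.1f %.1f"%(f[:2]@EX,f[:2]@EY,f[2]),"w%.3f ff%.0f"%(o['gripper_width'],o['finger_force']),flush=True)
    return d@EX,d@EY,f[:2]@EX,f[:2]@EY,f[2],o['gripper_width']
def slide(ctrl,sensors,x0,x1,z,step=8,vel=60,y=0):
    """push into the lane in steps, yielding sideways to the wall force"""
    x=x0
    while x<x1:
        x=min(x+step,x1); ctrl.servo_line(R(x,y,z),vel=vel)
        r=say("slide",sensors)
        if r[2]<-15: print("blocked at",x); return x,y
        if abs(r[3])>6: y+=np.sign(r[3])*0.7
    return x,y
E
python3 - <<'E'
from h import *
from station import *
p=[438.7,67.2]
hand.command_gripper(0.6)
ctrl.movep([*p,110],OR); ctrl.servo_line([*p,41],vel=150); hand.command_gripper(0.0); say("grip",sensors)
ctrl.servo_line([*p,75]); say("lift",sensors)
ctrl.servo_line(R(-40,0,75),vel=200); ctrl.servo_line(R(-40,0,46),vel=80); ctrl.wait(0.1); say("at mouth",sensors)
im,d=grab_frame("scene"); cv2.imwrite("pics/s1.png",cv2.resize(im[150:320,330:500],(680,600),interpolation=cv2.INTER_CUBIC)[...,::-1])
E
```

```text
grip t4.8 rail x-35.3 y-187.3 z41.7 F rail -1.0 -0.2 8.4 w0.171 ff59
lift t5.2 rail x-35.2 y-187.3 z75.4 F rail -0.2 0.2 -1.0 w0.170 ff58
at mouth t6.9 rail x-40.0 y-0.4 z45.8 F rail 0.2 0.1 -1.5 w0.169 ff59
```

View pics/s1.png

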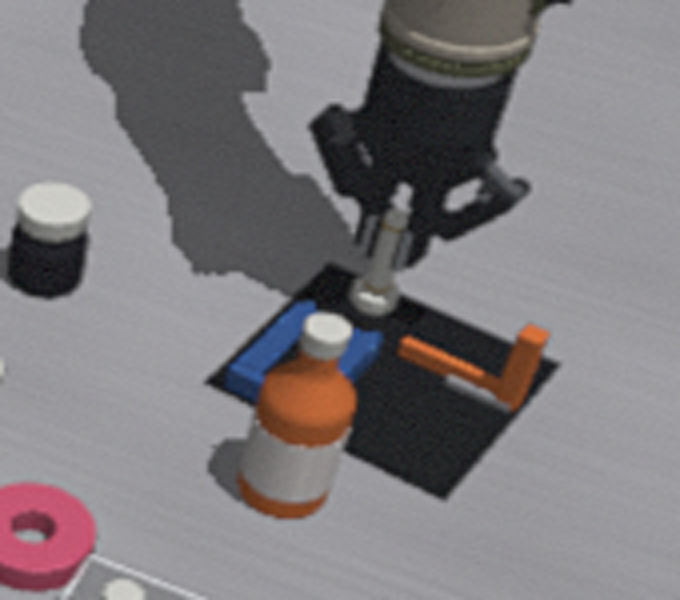

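The pillar is held upright over the plate in front of the mouth, with the gate bar clear of it. I'll slide it in.

```bash
python3 - <<'E'
from h import *
from station import *
ctrl.servo_line(R(-40,0,45),vel=60)
x,y=slide(ctrl,sensors,-40,-20,45,step=10)
x,y=slide(ctrl,sensors,-20,42,45,step=6,y=y); print(x,y)
E
```

```text
slide t7.5 rail x-29.3 y-0.1 z45.0 F rail 0.0 0.2 -1.4 w0.170 ff59
slide t7.8 rail x-19.5 y-0.1 z45.0 F rail 1.1 -0.2 -1.0 w0.168 ff59
slide t8.1 rail x-13.6 y0.0 z45.0 F rail -0.1 0.2 -1.2 w0.172 ff59
slide t8.3 rail x-7.5 y0.0 z45.0 F rail -0.9 0.1 -1.2 w0.169 ff59
slide t8.6 rail x-1.5 y-0.0 z45.0 F rail 0.0 0.6 -1.0 w0.174 ff59
slide t8.8 rail x4.5 y-0.0 z45.0 F rail 0.6 0.2 -0.8 w0.169 ff59
slide t9.1 rail x10.5 y-0.0 z45.0 F rail -0.9 -0.4 -0.4 w0.173 ff59
slide t9.3 rail x16.5 y-0.0 z45.0 F rail -0.1 0.1 -0.4 w0.171 ff59
slide t9.6 rail x22.5 y-0.0 z45.0 F rail -0.4 0.0 -0.9 w0.172 ff59
slide t9.8 rail x28.5 y-0.1 z45.0 F rail 0.9 -0.6 -0.9 w0.169 ff59
slide t10.1 rail x34.5 y-0.0 z45.0 F rail 0.0 0.0 -0.7 w0.169 ff59
slide t10.3 rail x40.6 y-0.0 z45.0 F rail -0.4 -0.7 -1.4 w0.170 ff59
slide t10.6 rail x42.1 y0.0 z45.0 F rail -0.4 -0.2 0.4 w0.175 ff59
42 0
```

No contact forces on the way in, so it fits. I'll release it and do the second pillar.

```bash
python3 - <<'E'
from h import *
from station import *
ctrl.servo_line(R(42,0,44),vel=40); hand.command_gripper(0.45); ctrl.servo_line(R(42,0,150)); 
p=[656.5,-62]
hand.command_gripper(0.6)
ctrl.movep([*p,150],OR); ctrl.servo_line([*p,42],vel=150); hand.command_gripper(0.0); say("grip",sensors)
ctrl.servo_line([*p,150]); say("lift",sensors)
im,d=grab_frame("top"); np.savez("top1.npz",im=im,d=d,**camera_params("top"))
a=np.load("top1.npz"); print("first pillar",disc(im,d,a["K"],a["T"],R(42,0,0)[:2],z=83), R(42,0,0))
ctrl.servo_line(R(-45,0,150),vel=250); ctrl.servo_line(R(-45,0,46),vel=150); ctrl.wait(0.1); say("at mouth",sensors)
im,d=grab_frame("scene"); cv2.imwrite("pics/s2.png",cv2.resize(im[150:320,330:500],(680,600),interpolation=cv2.INTER_CUBIC)[...,::-1])
E
```

```text
grip t14.8 rail x201.6 y-277.4 z43.0 F rail -0.9 -0.1 5.6 w0.175 ff58
lift t15.7 rail x200.5 y-277.5 z149.2 F rail 0.0 0.1 -0.3 w0.172 ff58
first pillar (array([547.7554964, 236.3788698]), array([547.37902832, 236.73059082]), 8.23155689239502, 30) [np.float64(547.2796228398724), np.float64(238.60786445971), 0]
at mouth t18.3 rail x-44.6 y-0.2 z46.0 F rail 0.3 0.2 -0.9 w0.172 ff59
```

View pics/s2.png

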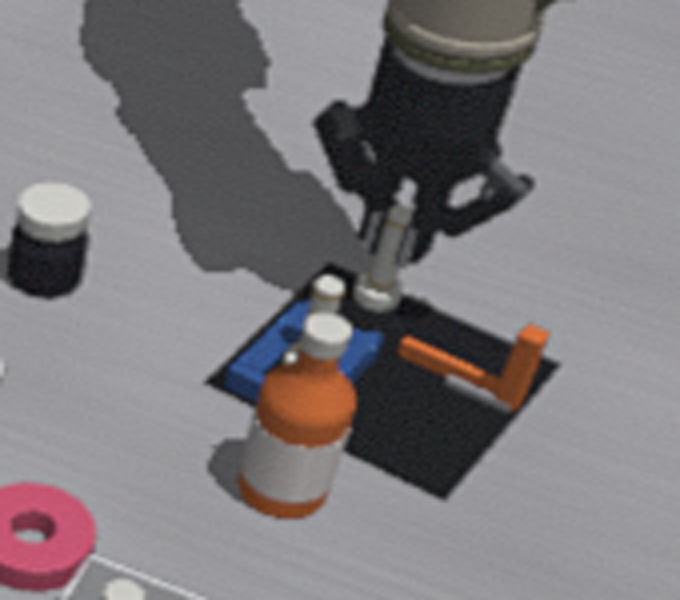

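The first pillar stands in the lane, its top at (328,285), and the second is at the mouth at (378,290) held upright. I'll slide it in.

```bash
python3 - <<'E'
from h import *
from station import *
x,y=slide(ctrl,sensors,-45,-20,46,step=12.5)
x,y=slide(ctrl,sensors,-20,19,46,step=6.5,y=y); print(x,y)
if x>18.9:
    ctrl.servo_line(R(x,y,45),vel=40); hand.command_gripper(0.45); ctrl.servo_line(R(x,y,110)); say("up",sensors)
    ctrl.servo_line(R(-60,60,200),vel=250)
    import station; im,d,p=wr("w3",station); o=sensors.get_obs(); print(o['time'])
    H=hsv(im); C=cloud(d,p['K'],p['T']); m=(H[...,0]>=3)&(H[...,0]<=18)&(H[...,1]>150)&(abs(C[...,2]-72)<5)
    v,u=np.nonzero(m); W=ray(np.c_[u,v],p['K'],p['T'],72)[:,:2]-THR; X=W@EX;Y=W@EY
    q=abs(Y-103)<30; print("post",q.sum(),X[q].min(),X[q].max(),Y[q].min(),Y[q].max())
E
```

```text
slide t18.7 rail x-31.9 y-0.0 z46.0 F rail 1.2 0.4 -0.5 w0.170 ff59
slide t19.1 rail x-19.5 y-0.1 z46.0 F rail -0.7 -0.6 -0.2 w0.171 ff59
slide t19.4 rail x-13.1 y0.0 z46.0 F rail -0.1 0.3 -0.9 w0.170 ff59
slide t19.6 rail x-6.5 y-0.0 z46.0 F rail -0.2 -0.7 -1.6 w0.170 ff59
slide t19.9 rail x-0.0 y-0.0 z46.0 F rail -0.4 -0.6 -0.8 w0.170 ff59
slide t20.1 rail x6.5 y-0.0 z46.0 F rail -0.7 -0.3 -0.8 w0.164 ff59
slide t20.4 rail x13.0 y-0.1 z46.0 F rail 0.6 0.1 -0.4 w0.168 ff59
slide t20.6 rail x19.5 y-0.0 z46.0 F rail -0.5 0.1 -1.0 w0.170 ff59
19.0 0
up t21.8 rail x18.8 y0.0 z109.8 F rail -0.1 -0.1 -1.0 w0.452 ff0
22.575
post 143 -15.99897441251568 -6.025156888144806 98.56586885935643 111.32526625881623
```

View pics/w3.png

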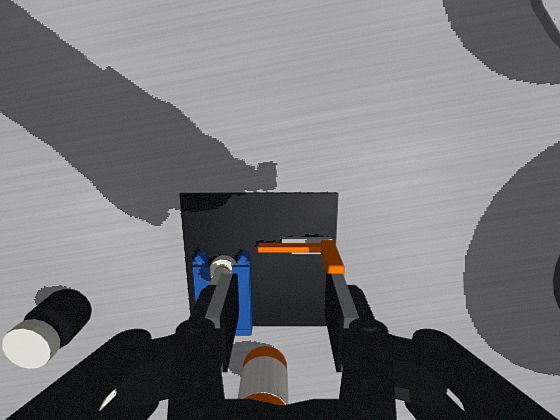

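The second pillar is in the lane at about (222,265), and the gate post is at (333,262), which is rail x -11, y 105. I'll shut the gate.

```bash
python3 - <<'E'
from h import *
from station import *
hand.command_gripper(0.5)
ctrl.servo_line(R(-11,105,110),vel=250); ctrl.servo_line(R(-11,105,36),vel=120); say("down",sensors)
hand.command_gripper(0.0); say("grip",sensors)
ctrl.servo_line(R(-11,62,36),vel=80); say("push",sensors)
for y in (58,56,55,54,53,52,51,50):
    ctrl.servo_line(R(-11,y,36),vel=40); r=say("push",sensors)
    if r[3]>15: break
hand.command_gripper(0.4); ctrl.servo_line(R(-11,r[1],120)); ctrl.wait(.1)
im,d=grab_frame("top"); np.savez("top2.npz",im=im,d=d,**camera_params("top"))
p=camera_params("top"); C=cloud(d,p['K'],p['T']); say("x",sensors)
ctrl.servo_line(R(-80,60,200),vel=300)
import station; im,d,p=wr("w4",station)
E
```

```text
down t24.2 rail x-10.7 y105.2 z36.7 F rail -1.1 -0.7 0.5 w0.504 ff0
grip t24.5 rail x-10.7 y105.3 z36.9 F rail -1.0 -0.9 6.6 w0.154 ff59
push t25.2 rail x-10.6 y61.8 z36.9 F rail -0.6 -1.5 6.2 w0.159 ff59
push t25.5 rail x-10.6 y58.0 z36.9 F rail -0.5 -2.0 7.2 w0.155 ff59
push t25.7 rail x-10.6 y56.4 z36.9 F rail -0.2 -0.1 6.4 w0.153 ff59
push t26.0 rail x-10.6 y55.6 z36.9 F rail 0.2 0.2 8.0 w0.155 ff59
push t26.2 rail x-10.6 y54.7 z36.9 F rail -1.1 1.2 6.7 w0.151 ff59
push t26.5 rail x-10.6 y54.2 z36.9 F rail -1.6 2.1 6.2 w0.145 ff59
push t26.7 rail x-10.5 y54.2 z37.0 F rail -0.6 4.9 5.9 w0.149 ff59
push t27.0 rail x-10.5 y54.1 z37.0 F rail -1.1 7.8 4.9 w0.153 ff59
push t27.2 rail x-10.5 y54.0 z37.1 F rail -1.5 10.6 3.8 w0.153 ff59
x t28.4 rail x-11.5 y53.6 z118.9 F rail -0.2 0.0 -0.1 w0.397 ff0
```

View pics/w4.png

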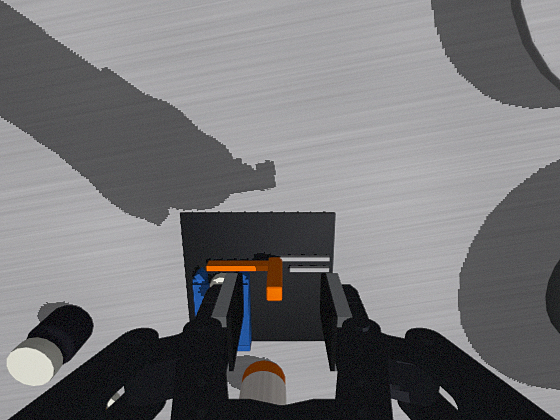

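The gate bar now crosses the whole mouth, from (207,266) to the post at (275,280), and it met its stop at y ≈ 54, which matches fully shut. The third pillar goes to the tub.

```bash
python3 - <<'E'
from h import *
from station import *
p=[651.5,70.3]
hand.command_gripper(0.6)
ctrl.servo_line([*p,200],vel=250); ctrl.servo_line([*p,42],vel=150); hand.command_gripper(0.0); r=say("grip",sensors)
ctrl.servo_line([*p,150]); say("lift",sensors)
t=[496,-257]
ctrl.servo_line([*t,150],vel=250); ctrl.servo_line([*t,48],vel=120); say("tub",sensors)
hand.command_gripper(0.5); ctrl.servo_line([*t,180]); 
ctrl.servo_line([450,-100,260],vel=250)
im,d=grab_frame("top"); cv2.imwrite("pics/top3.png",im[:,:,::-1]); P=camera_params("top"); K,T=P['K'],P['T']; C=cloud(d,K,T)
im2,d2=grab_frame("scene"); cv2.imwrite("pics/fin.png",np.vstack([cv2.resize(im[180:290,110:390],(700,275)),cv2.resize(im2[140:310,195:490],(700,320))])[:,:,::-1])
for n,g,z in(("p1",R(46,0,0)[:2],83),("p2",R(19,0,0)[:2],83),("b",t,86)):
    try:
        c=disc(im,d,K,T,g,z,rad=13); dd=c[0]-THR; print(n,c, dd@EX,dd@EY)
    except Exception as e: print(n,e)
say("end",sensors)
E
```

```text
grip t32.3 rail x173.8 y-147.8 z42.7 F rail -0.9 -0.1 5.7 w0.167 ff58
lift t33.2 rail x172.9 y-148.1 z149.2 F rail -0.5 0.4 -0.3 w0.171 ff58
tub t35.8 rail x76.6 y-497.0 z48.1 F rail -0.0 -0.4 -1.2 w0.168 ff58
p1 (array([553.81092172, 234.75412233]), array([554.06115723, 235.38230896]), 8.483331680297852, 29) 49.094745715312854 -2.6783906922358005
p2 (array([525.43239831, 240.61735916]), array([525.05426025, 240.96850586]), 8.206008911132812, 30) 20.131369777656126 -1.7613349355830783
b (array([ 497.37099247, -256.97683228]), array([ 496.88424683, -256.81848145]), 7.84214973449707, 29) 77.69314307880771 -496.81089215978244
end t38.2 rail x4.3 y-351.4 z259.3 F rail 0.4 -0.2 -0.8 w0.499 ff0
```

View pics/fin.png

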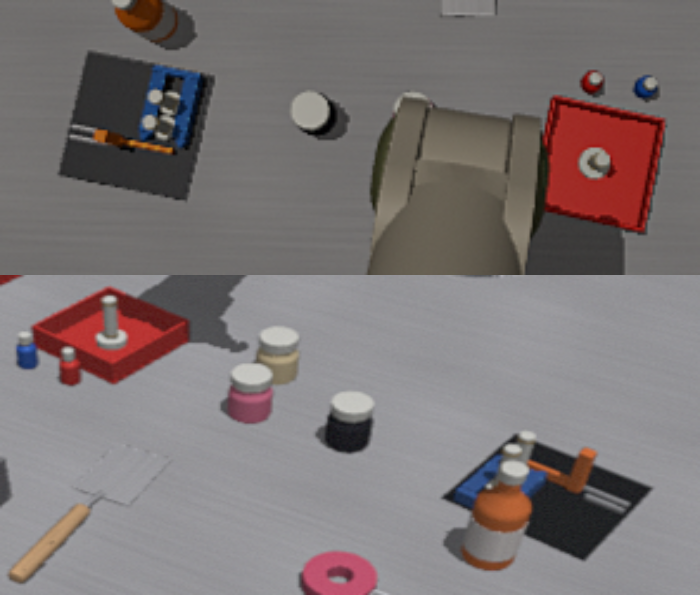

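Both fitting pillars stand upright in the lane behind the shut gate, the misfit stands in the tub, and all bystanders in view are still in place. Handing in.

```bash
python3 -c "
from station import ctrl
print(ctrl.job_done())"
```

```text
the job is handed in; nothing more can be done
None
```

Job handed in at about 38 s, result not shown: the two fitting pillars stand in the rail behind the shut gate, and the third is in the reject tub; I rejected it on its camera-measured foot (about 35 mm) and did not try it in the rail.

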